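# Wind a tile out of the roller press and draw it onto the ware board

### The job

Turn the three-armed handwheel clockwise, hand over hand, until the bed of the roller press has come all the way out to its stop at the ware board; move the bed only with the wheel. Then draw the tile that lies on the bed towards you until it lies flat and square in the middle of the ware board, wholly off the bed, leaving the bed out. Do not disturb the jars, tubs and tools standing around, and let go of everything.

Things in the scene. Friction and masses are not known exactly. Their poses are not given: they have to be found in the camera images.
- press: Grey roller press fixed to the table, base 600 x 250 mm. Origin on the table under the ware board's centre; x along the bed's travel away from the robot, y left, z up. At x = 206 to 400 mm the bed runs under a steel roller and grey cover: 256 mm wide, underside 58 mm, top 154 mm (with the wooden bar on it) above the table. The gearbox with the wheel is at x = 150, y = 225 mm.
- board (a point): Centre of the top face of the ware board, the plywood plate at the press's near end: 190 (x) x 210 (y) mm, top 30 mm above the table; axes as the press's.
- bed (a joint): Travel in m of the steel bed (220 x 200 x 12 mm, top 32 mm above the table, 2 mm above the board) towards the robot. 0 to 0.03 at the start; at its stop, 0.160, its near edge is 3 mm from the board's far edge. Driven by the wheel, 0.020 m per rad. Pulling it by hand is heavy and not allowed.
- wheel (a joint): Angle in rad of the three-armed handwheel; grows clockwise seen from above (the handle nearest the robot then moves left, +y) and drives the bed out. 0 to 1.4 at the start, stop at 8.0 (bed at its stop). Friction 0.2 N m plus the bed's, 3 to 6 N at a handle; stays where it is left.
- hub (a point): Fixed point on the wheel's axis, 55 mm above the gearbox's sloping grey face, in the plane of the three handle points. z is the wheel's axis, leaning 30 degrees from vertical towards the robot; x points up the slope away from the robot, y left. The handles circle here at 70 mm; they can be held only on the near, lower half (x below -10 mm).
- guard (a point): Middle of the near edge of the clear guard plate over the upper, far part of the wheel, edged with a dark steel strip; axes as the hub's. The plate reaches 78 mm up the slope (x) and 100 mm to either side (y), strip 10 mm thick. Handles pass freely under it, a gripper does not.
- handle_a (a point): Middle of the upper part of one of the wheel's three upright black handles, 70 mm from the axis, 120 degrees apart; z along the handle (parallel to the wheel's axis). Handle 22 to 24 mm thick, round, turning freely on its pin; its end is 23 mm above this point, the bare steel arm's top 24 mm below it.
- handle_b (a point): Middle of the upper part of one of the wheel's three upright black handles, 70 mm from the axis, 120 degrees apart; z along the handle (parallel to the wheel's axis). Handle 22 to 24 mm thick, round, turning freely on its pin; its end is 23 mm above this point, the bare steel arm's top 24 mm below it.
- handle_c (a point): Middle of the upper part of one of the wheel's three upright black handles, 70 mm from the axis, 120 degrees apart; z along the handle (parallel to the wheel's axis). Handle 22 to 24 mm thick, round, turning freely on its pin; its end is 23 mm above this point, the bare steel arm's top 24 mm below it.
- tile: Flat terracotta tile 110 (x) x 150 (y) x 12 mm, 0.3 to 0.5 kg, origin at the centre of its underside; lies loose on the bed, hidden under the cover at the start. With the bed at its stop its far 0 to 50 mm remain under the cover. It slides easily on bed and board (friction about 0.3); fingertips pressed on its top with some 10 N do not slip (friction about 1).
- jar: Bystander: lidded jar, 60 mm wide, 75 tall, stands in front of the gearbox; origin under its centre.
- tub: Bystander: open white tub, 90 mm wide, 55 tall, right of the ware board; origin under its centre.
- mug: Bystander: white mug, 76 mm wide, 85 tall, right of the press; origin under its centre.
- bottle: Bystander: blue bottle, 68 mm wide, 170 tall, beyond and left of the gearbox; origin under its centre.
- bat: Bystander: plaster disc 140 mm wide, 18 thick, left of the gearbox; origin under its centre.
- spatula: Bystander: spatula lying right of the ware board; origin under its middle.
- block: Bystander: wooden block 90 x 60 x 40 mm, right of the press; origin under its centre.
There are look-alikes about, which are no part of the job. Leave any blue look-alike of the tile alone.

How it is judged:
On the way, in this order (a step that is already met when the one before it is completed fails the run):
1. the bed is wound out to its stop, the tile still on it (value of joint bed above 0.152 m and x of tile in the frame of board above 0.12 m), for 0.2 s.
2. the tile lies on the ware board (x of tile in the frame of board between -0.032 and 0.032 m and y of tile in the frame of board between -0.032 and 0.032 m and z of tile in the frame of board between -0.004 and 0.004 m and angle between tile's own z axis and vertical below 0.05 rad and angle between the x axis of tile and the x axis of board, either way round below 0.3 rad), for 0.2 s.
At the end, for the whole second after the job is handed in: The bed is out at its stop (within 8 mm), and the tile lies at rest flat on the ware board, its centre within 32 mm of the board's centre in x and in y and turned less than 0.3 rad from square (all of step 2 and value of joint bed above 0.152 m and linear speed of tile below 0.01 m/s); the robot touches nothing.
It fails at once if a bystander is moved by more than 30 mm (distance of any of jar, tub, mug, bottle, bat, spatula, block from where it was at the start of the episode above 0.03 m).
It fails at once if the bed is pushed or pulled directly by the robot before it is out (value of joint bed below 0.15 m and contact force between any of the fingers, the arm and bed above 3 N).
It also fails if it takes over 72 s, if anything falls off the work surface, if the arm or the gripper's body presses on something with over 40 N, if the wrist force passes 120 N, or if a joint passes its speed limit or range.

### The arm

A 6-joint arm with a two-finger parallel gripper is mounted at the origin on the work surface. World frame = base frame: x ahead of the robot, y to its left, z up, the work surface at z = 0. Lengths are in m, angles in rad, forces in N, time in s.
With the tool pointing down it reaches from about 0.275 to 0.75 m from the base axis. Payload 10.2 kg.
Tool frame: the origin (TCP) lies midway between the tips of the shut fingers; the grasp point (between the pads) lies 19 mm behind it (env.hold_point_z is the distance from the TCP to the grasp point, in m); x points along the fingers, z is the direction in which the jaws open and shut, and the axes are right-handed (so a half turn about x gives the same grasp; the last joint's range is limited). The gripper opens to 85 mm and grips with 20 to 120 N. Pads are 22 mm wide; open, the fingers measure 114 mm over their backs; the gripper's body (76 mm by 85 mm) begins 54 mm behind the grasp point. The pads swing forward as they close: fully open they stand 13 mm farther back than shut.
Start: joints at [0.984, 0.313, 1.498, -0, 1.331, -0.223], TCP at [0.187, 0.491, 0.231] pointing down, gripper open.
Joint ranges: [-2.94, 2.94], [-0.97, 2.17], [0.19, 2.56], [-1.23, 4.37], [0.02, 3.11], [-2.88, 2.88]. Speed limits (rad/s): [2.39, 2.39, 3.01, 3.14, 3.14, 3.14].

### API

Orientations are given as a unit quaternion [x, y, z, w].
In Python, from bench import env, kinematics, monitor, eyes, job gives the robot as it stands. The module is installed in compiled form; this text tells all that it offers. Calls block until the motion is done:
- env.reach(position, orientation): joint-space move of the TCP to a pose.
- env.movel(position, velocity=0.15, frame=None, guard=None): straight line of the TCP; frame=None keeps the orientation; velocity is the mean speed in m/s. With guard (N) it stops when the force on the tool has changed by that much, and returns True; else False.
- env.set_joints(angles): joint-space move.
- env.release() and env.close_gripper(effort=None): open the fingers fully, or close them until they stop; effort is the grip in N (None keeps the last).
- env.hold(seconds).
- kinematics.ik(position, orientation): joint angles nearest the present ones, or None.
- monitor.sense(): the state.
- eyes.grab_frame(name): name is "scene" or "side" or "wrist"; returns a dict with "frame" (400x640x3 uint8, red, green, blue), "mtx" (3x3 intrinsics, pixels), "view" (4x4, takes a point from world to camera coordinates). Camera axes: x right, y down, z forward; pixel columns grow to the right and rows downward; lengths in m; the calibration is good to about 2 mm. A picture is of the moment at which its call begins. There is no depth.
A pose or a line that the arm cannot do raises env.MotionError and nothing moves.
- job.hand_in(): hands the job in, once; it reports no verdict.
The state is a dict: "clock": time; "joints": joint angles; "qvel": joint speeds; "joint_efforts": joint torques, N m; "position": TCP position; "ee_rot": TCP orientation; "contact_force": force on the tool from outside, world axes, zero at the start; "ft_torque": the same for the moment, N m; "finger_gap": opening from 0.0 (shut) to 1.0 (fully open).
Only numpy, scipy, OpenCV 4.12 (cv2) and the standard library are available. Lean on these libraries where they do the work, as an engineer would, in place of code of your own. Each camera call takes 0.05 s, during which the arm holds its last target.

## Working session

There is one attempt and no reset: what is moved stays moved. The work goes in short steps, each a Python script; the robot and the scene stay as the last script left them, time stands still between calls to the robot, and variables do not carry over. Pictures are saved under pics/ and viewed, and the job is handed in when it is done.

```bash
mkdir -p pics; ls
python3 - <<'E'
from bench import env,kinematics,monitor,eyes,job
import cv2,numpy as np
for n in ["scene","side","wrist"]:
    f=eyes.grab_frame(n); cv2.imwrite(f"pics/{n}0.png",f["frame"][:,:,::-1]); print(n,f["mtx"].round(1).tolist(),f["view"].round(4).tolist())
print(monitor.sense(), env.hold_point_z)
E
```

```text
pics
scene [[432.5, 0.0, 316.7], [0.0, 432.5, 194.8], [0.0, 0.0, 1.0]] [[0.5062, 0.8624, -0.0056, -0.2501], [0.6245, -0.3711, -0.6872, -0.2508], [-0.5948, 0.3444, -0.7264, 1.5974], [0.0, 0.0, 0.0, 1.0]]
side [[503.6, 0.0, 320.0], [0.0, 503.6, 198.0], [0.0, 0.0, 1.0]] [[-0.9987, -0.0497, -0.0059, 0.5898], [-0.0247, 0.5931, -0.8047, 0.1469], [0.0435, -0.8036, -0.5936, 1.4348], [0.0, 0.0, 0.0, 1.0]]
wrist [[326.7, 0.0, 323.1], [0.0, 326.7, 201.3], [0.0, 0.0, 1.0]] [[0.3562, 0.9344, -0.0016, -0.524], [0.8927, -0.3398, 0.2961, -0.0371], [0.2761, -0.1068, -0.9552, 0.3806], [0.0, 0.0, 0.0, 1.0]]
{'clock': 0.15, 'joints': array([ 9.83572832e-01,  3.13328705e-01,  1.49823606e+00, -2.80953690e-05,
        1.33102446e+00, -2.23410539e-01]), 'qvel': array([-0.00036155,  0.00035818, -0.00225238,  0.00168462, -0.00170454,
        0.00146341]), 'joint_efforts': array([ 2.38123081e-03, -4.12361205e+01, -2.59799695e+01, -7.46619457e-05,
        3.16517777e-03,  2.63682452e-06]), 'position': array([0.18673021, 0.4904643 , 0.23087282]), 'ee_rot': array([-0.40143941,  0.58252496,  0.40116005,  0.58187772]), 'contact_force': array([1.4423769 , 0.25097701, 0.22288888]), 'ft_torque': array([0.02128086, 0.00732039, 0.02857862]), 'finger_gap': 0.9989913516699267} 0.0187
```

View pics/scene0.png

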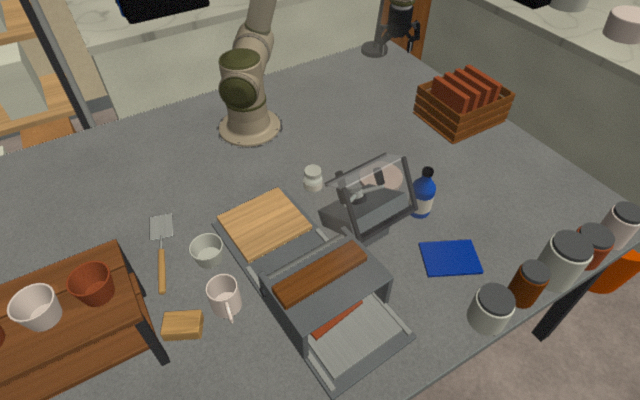

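View pics/side0.png

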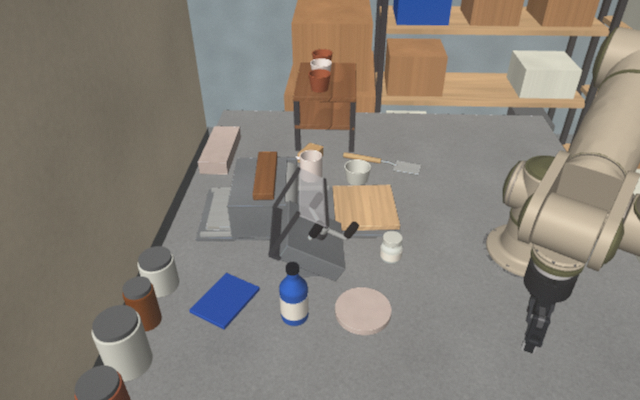

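View pics/wrist0.png

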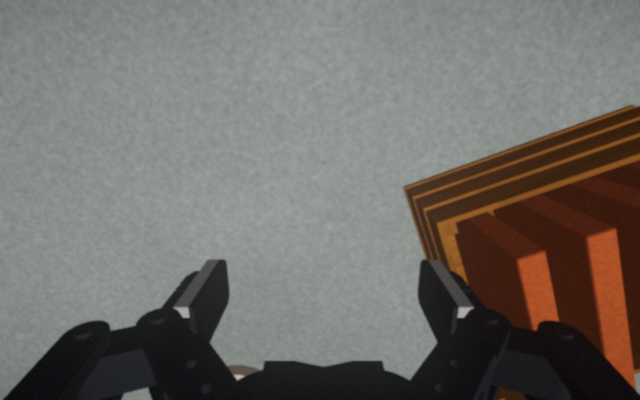

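The press, the board and the wheel are in view. Next I enlarge the board and wheel in both views.

Run:
```python
import cv2,numpy as np
a=cv2.imread('pics/scene0.png');b=cv2.imread('pics/side0.png')
cv2.imwrite('pics/c1.png',cv2.resize(a[140:270,205:445],None,fx=3.3,fy=3.3,interpolation=cv2.INTER_CUBIC))
cv2.imwrite('pics/c2.png',cv2.resize(b[150:290,260:420],None,fx=4,fy=4,interpolation=cv2.INTER_CUBIC))
for n,im in(('scene',a),('side',b)):
    h=cv2.cvtColor(im,cv2.COLOR_BGR2HSV); m=cv2.inRange(h,(8,60,120),(25,200,255))
    m=cv2.morphologyEx(m,cv2.MORPH_OPEN,np.ones((3,3)))
    for c in sorted(cv2.findContours(m,0,2)[0],key=cv2.contourArea)[-6:]:
        print(n,cv2.contourArea(c),cv2.boundingRect(c),cv2.approxPolyDP(c,5,True)[:,0].tolist()[:8])
```

```text
scene 689.0 (60, 327, 81, 37) [[140, 336], [131, 327], [60, 363], [129, 333], [119, 345], [92, 355], [109, 359]]
scene 725.0 (50, 261, 56, 34) [[105, 281], [92, 275], [86, 261], [50, 286], [54, 292], [67, 288], [70, 276], [88, 294]]
scene 845.0 (49, 291, 86, 44) [[132, 291], [99, 308], [62, 311], [49, 334], [134, 298]]
scene 999.0 (160, 309, 44, 30) [[201, 310], [164, 312], [160, 335], [200, 338]]
scene 3831.5 (217, 187, 95, 76) [[278, 187], [217, 215], [248, 262], [311, 228]]
scene 3913.5 (0, 0, 75, 149) [[0, 0], [7, 29], [0, 32], [0, 45], [34, 42], [31, 63], [44, 70], [38, 77]]
side 155.5 (343, 153, 38, 10) [[343, 153], [380, 162]]
side 832.0 (253, 151, 23, 48) [[275, 152], [258, 153], [253, 198], [271, 198]]
side 2543.0 (333, 185, 67, 46) [[333, 186], [342, 230], [352, 221], [358, 230], [399, 228], [390, 185]]
side 5069.0 (386, 0, 223, 37) [[387, 10], [388, 33], [608, 34], [594, 17], [598, 0], [548, 0], [541, 25], [523, 0]]
side 6618.0 (381, 38, 204, 71) [[387, 39], [381, 103], [584, 106], [578, 92], [573, 99], [519, 98], [505, 73], [447, 73]]
side 9740.5 (284, 0, 93, 130) [[298, 0], [285, 110], [299, 100], [299, 127], [327, 128], [332, 108], [331, 129], [348, 129]]
```

View pics/c1.png

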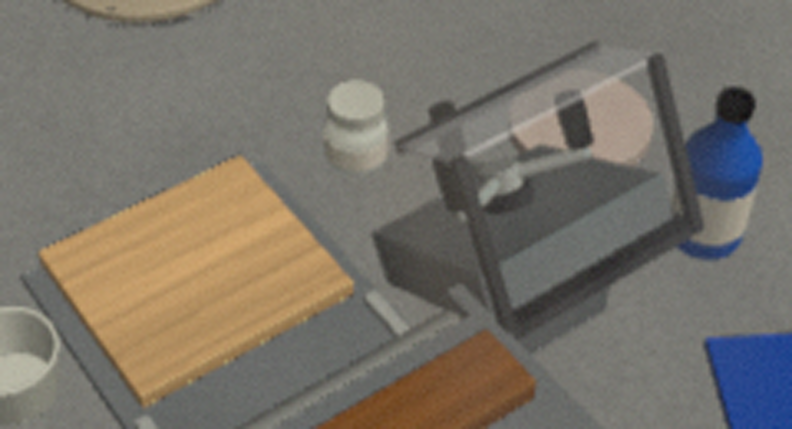

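View pics/c2.png

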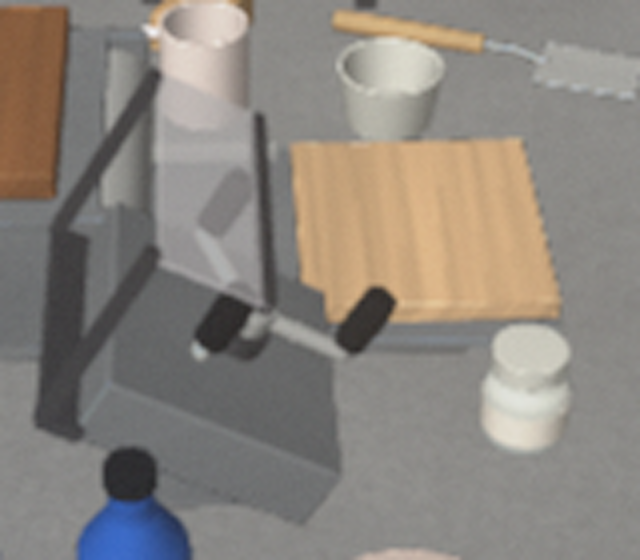

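```bash
cat > h.py <<'E'
from bench import env,kinematics,monitor,eyes,job
import cv2,numpy as np
from scipy.spatial.transform import Rotation as R
def ray(f,p):
    V=np.array(f["view"]);d=np.linalg.inv(f["mtx"])@[p[0],p[1],1];Rt=V[:3,:3].T
    return -Rt@V[:3,3],Rt@d/np.linalg.norm(d)
def plane(f,p,z):
    o,d=ray(f,p);return o+d*(z-o[2])/d[2]
def two(fs,ps):
    A=np.zeros((3,3));b=np.zeros(3)
    for f,p in zip(fs,ps):
        o,d=ray(f,p);P=np.eye(3)-np.outer(d,d);A+=P;b+=P@o
    x=np.linalg.solve(A,b);return x
def proj(f,X):
    V=np.array(f["view"]);c=V[:3,:3]@X+V[:3,3];q=f["mtx"]@c;return q[:2]/q[2]
np.set_printoptions(precision=4,suppress=True)
E
python3 - <<'E'
from h import *
import pickle
fs=eyes.grab_frame("scene");fd=eyes.grab_frame("side")
pickle.dump((fs,fd),open('cal.pkl','wb'))
s=[(205+x/3.3,140+y/3.3) for x,y in [(240,155),(40,252),(146,395),(354,284)]]
d=[(260+x/4,150+y/4) for x,y in [(522,139),(292,143),(558,300)]]
S=[plane(fs,p,.03) for p in s];D=[plane(fd,p,.03) for p in d]
print(np.array(S));print(np.array(D))
S=np.array(S);print(S.mean(0),[np.linalg.norm(S[i]-S[i-1]) for i in range(4)],np.array([np.arctan2(*(S[i]-S[i-1])[1::-1]) for i in range(4)]))
print("hub?",two([fs,fd],[(205+505/3.3,140+172/3.3),(260+258/4,150+322/4)]))
E
```

```text
[[ 0.3597 -0.0609  0.03  ]
 [ 0.3766 -0.2671  0.03  ]
 [ 0.5639 -0.2495  0.03  ]
 [ 0.5496 -0.0469  0.03  ]]
[[ 0.3728 -0.2644  0.03  ]
 [ 0.5604 -0.251   0.03  ]
 [ 0.3594 -0.0582  0.03  ]]
[ 0.4624 -0.1561  0.03  ] [np.float64(0.1903720792519332), np.float64(0.20686383388448967), np.float64(0.18807926115573245), np.float64(0.20308068533141607)] [-3.0679 -1.4889  0.0938  1.6414]
hub? [0.5743 0.0858 0.122 ]
```

Run:
```python
import cv2,numpy as np
a=cv2.imread('pics/scene0.png');b=cv2.imread('pics/side0.png')
x=cv2.resize(a[148:216,315:420],None,fx=7.5,fy=7.5,interpolation=cv2.INTER_CUBIC)
y=cv2.resize(b[175:260,275:370],None,fx=7,fy=7,interpolation=cv2.INTER_CUBIC)
cv2.imwrite('pics/d1.png',cv2.convertScaleAbs(x,alpha=1.8));cv2.imwrite('pics/d2.png',cv2.convertScaleAbs(y,alpha=1.8))
```

```text
(no output)
```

View pics/d1.png

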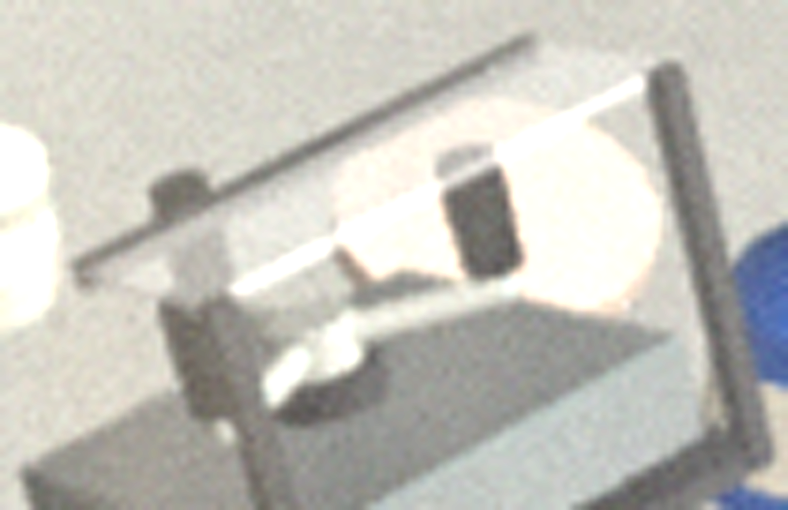

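View pics/d2.png

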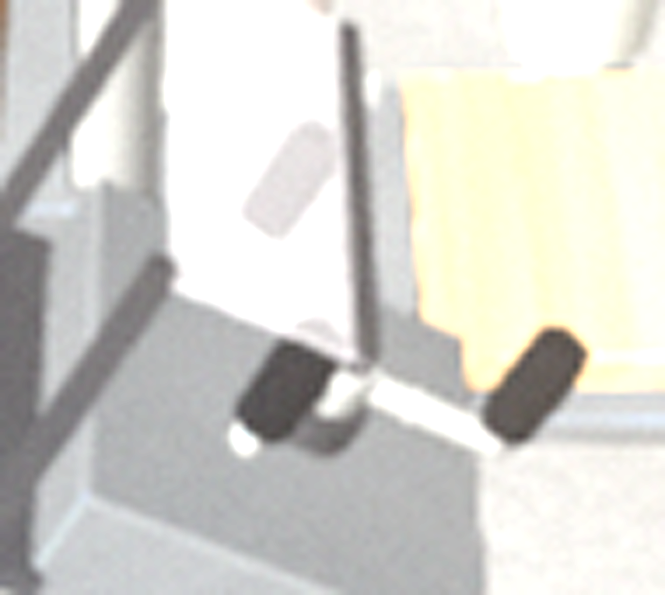

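```bash
cat >> h.py <<'E'
YAW=.075; PB=np.array([.461,-.155,0.])
Rp=R.from_euler('z',YAW).as_matrix()
# hub axes
Rh=Rp@np.column_stack([[np.cos(np.pi/6),0,.5],[0,1,0],[-.5,0,np.cos(np.pi/6)]])
E
python3 - <<'E'
from h import *
import pickle
fs,fd=pickle.load(open('cal.pkl','rb'))
T=[]
for n,s,d in [('A',(182,185),(566,345)),('B',(468,158),(318,345)),('C',(190,300),(315,138))]:
    ps=(315+s[0]/7.5,148+s[1]/7.5);pd=(275+d[0]/7,175+d[1]/7)
    X=two([fs,fd],[ps,pd]);T.append(X)
    print(n,X,proj(fs,X)-ps,proj(fd,X)-pd, "in hub axes",Rh.T@X)
T=np.array(T);c=T.mean(0);print('center tops',c,'dist',np.linalg.norm(T-c,axis=1))
n=np.cross(T[1]-T[0],T[2]-T[0]);print(n/np.linalg.norm(n),Rh[:,2])
hub=c-.023*Rh[:,2];print('hub',hub,'in press',Rp.T@(hub-PB))
for t in T:
    v=Rh.T@(t-c);print(v,np.degrees(np.arctan2(v[1],v[0])))
# guard strip ends
for s,d in [((85,275),(367,355)),((530,40),(350,30))]:
    print(two([fs,fd],[(315+s[0]/7.5,148+s[1]/7.5),(275+d[0]/7,175+d[1]/7)]))
# ends swapped
g=[]
for s,d in [((85,275),(350,30)),((530,40),(367,355))]:
    X=two([fs,fd],[(315+s[0]/7.5,148+s[1]/7.5),(275+d[0]/7,175+d[1]/7)]);g.append(X);print('g',X,Rh.T@(X-hub))
E
```

```text
A [0.4934 0.0747 0.1361] [-0.3635 -0.35  ] [-0.4482  0.3187] in hub axes [ 0.499   0.0375 -0.131 ]
B [0.5811 0.1399 0.1879] [0.0959 0.0825] [ 0.117 -0.074] in hub axes [ 0.6048  0.096  -0.1323]
C [0.5888 0.0162 0.1871] [-0.0773 -0.0713] [-0.0847  0.0574] in hub axes [ 0.6031 -0.0279 -0.1322]
center tops [0.5544 0.0769 0.1703] dist [0.07   0.0706 0.0717]
[ 0.4881  0.0361 -0.872 ] [-0.4986 -0.0375  0.866 ]
hub [0.5659 0.0778 0.1504] in press [0.1221 0.2243 0.1504]
[-0.07    0.0023  0.0008] 178.10763969887122
[ 0.0359  0.0608 -0.0005] 59.451041798322606
[ 0.0341 -0.0631 -0.0004] -61.59775417717648
[0.5419 0.032  0.12  ]
[0.5942 0.119  0.2885]
g [ 0.5782 -0.021   0.2106] [ 0.0343 -0.0994  0.0497]
g [0.563  0.1769 0.2141] [0.0358 0.099  0.0529]
```

The two views agree well: three handles at a 70 mm radius, with hub-frame angles of 178°, 59° and -62°. The one nearest the robot (scene ~(339,173), side ~(356,224)) is the only one outside the guard. Now the IK check along the arc.

```bash
cat >> h.py <<'E'
HUB=np.array([.5659,.0778,.1504])
SGN=1
def ori(s=None):
    s=SGN if s is None else s
    x=-Rh[:,2]; z=s*Rh[:,1]; return R.from_matrix(np.column_stack([x,np.cross(z,x),z])).as_quat()
GZ=.004
def tcp(phi,up=0.):
    a=np.radians(phi); p=HUB+Rh@np.array([.07*np.cos(a),.07*np.sin(a),GZ+up])
    return p-Rh[:,2]*env.hold_point_z
E
python3 - <<'E'
from h import *
import pickle
fs,fd=pickle.load(open('cal.pkl','rb'))
print('jar',plane(fs,(312.6,191),.01),plane(fd,(391,259),.0))
for s in(1,-1):
  for u in(0,.06,.12):
    for phi in(230,180,105):
        q=kinematics.ik(tcp(phi,u),ori(s)); print(s,u,phi,tcp(phi,u),q)
E
```

```text
jar [0.4132 0.0328 0.01  ] [0.3891 0.0559 0.    ]
1 0 230 [0.5384 0.022  0.1152] [-0.2565  0.2713  2.0065  0.4339  0.3975 -2.2643]
1 0 180 [0.5128 0.0738 0.1027] [-0.137   0.2573  2.073   0.3465  0.3151 -2.0858]
1 0 105 [0.5525 0.1446 0.1286] [ 0.0438  0.3139  1.8982  0.0395  0.4064 -1.6341]
1 0.06 230 [0.5085 0.0197 0.1671] [-0.2833  0.1162  2.03    0.3558  0.5275 -2.1951]
1 0.06 180 [0.4829 0.0716 0.1546] [-0.1555  0.0929  2.0975  0.2641  0.4529 -2.0098]
1 0.06 105 [0.5226 0.1424 0.1806] [ 0.0414  0.1726  1.9203  0.0335  0.5257 -1.6288]
1 0.12 230 [0.4786 0.0175 0.2191] [-0.3149 -0.0326  2.0294  0.3079  0.6777 -2.1556]
1 0.12 180 [0.4529 0.0693 0.2066] [-0.1775 -0.0656  2.0969  0.2192  0.6119 -1.9709]
1 0.12 105 [0.4927 0.1401 0.2325] [ 0.0387  0.0384  1.9197  0.0296  0.6604 -1.6256]
-1 0 230 [0.5384 0.022  0.1152] [-0.2565  0.2713  2.0065  0.4339  0.3975  0.8773]
-1 0 180 [0.5128 0.0738 0.1027] [-0.137   0.2573  2.073   0.3465  0.3151  1.0558]
-1 0 105 [0.5525 0.1446 0.1286] [0.0438 0.3139 1.8982 0.0395 0.4064 1.5075]
-1 0.06 230 [0.5085 0.0197 0.1671] [-0.2833  0.1162  2.03    0.3558  0.5275  0.9464]
-1 0.06 180 [0.4829 0.0716 0.1546] [-0.1555  0.0929  2.0975  0.2641  0.4529  1.1318]
-1 0.06 105 [0.5226 0.1424 0.1806] [0.0414 0.1726 1.9203 0.0335 0.5257 1.5128]
-1 0.12 230 [0.4786 0.0175 0.2191] [-0.3149 -0.0326  2.0294  0.3079  0.6777  0.986 ]
-1 0.12 180 [0.4529 0.0693 0.2066] [-0.1775 -0.0656  2.0969  0.2192  0.6119  1.1706]
-1 0.12 105 [0.4927 0.1401 0.2325] [0.0387 0.0384 1.9197 0.0296 0.6604 1.516 ]
```

```bash
sed -i 's/^SGN=1/SGN=-1/' h.py
python3 - <<'E'
from h import *
env.reach(tcp(178,.12),ori()); env.movel(tcp(178,.05),.15)
print(monitor.sense()['clock'],monitor.sense()['position']-tcp(178,.05),monitor.sense()['contact_force'])
for n in["scene","side","wrist"]:
    f=eyes.grab_frame(n); cv2.imwrite(f"pics/p_{n}.png",f["frame"][:,:,::-1])
a=cv2.imread('pics/p_scene.png')[90:240,240:460];b=cv2.imread('pics/p_side.png')[120:290,260:480]
cv2.imwrite('pics/p.png',np.hstack([cv2.resize(a,(400,273)),cv2.resize(b,(400,309))[:273]]))
E
```

```text
2.6583 [-0.      0.0003  0.0004] [-0.5907 -0.0411 -0.1042]
```

View pics/p.png

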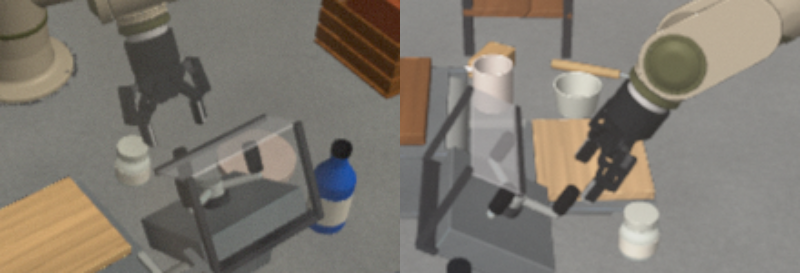

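View pics/p_wrist.png

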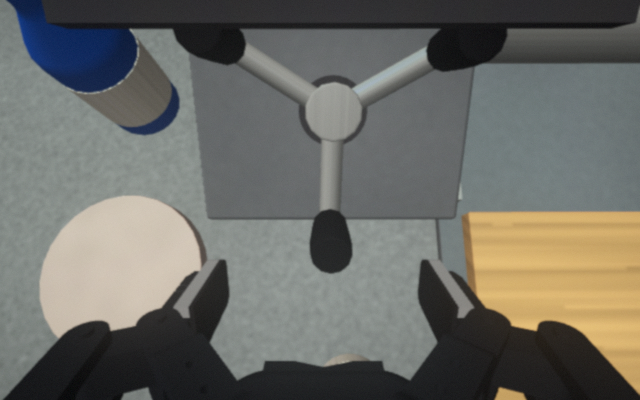

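The wrist view shows handle A at pixel (330,240), midway between the fingers. I'll insert, grip and do the first stroke.

```bash
cat >> h.py <<'E'
def stroke(a0,a1,guard=30,step=18,v=.09):
    """holding a handle at a0, drive to a1 (decreasing)."""
    n=int(np.ceil((a0-a1)/step)); F=[]
    for a in np.linspace(a0,a1,n+1)[1:]:
        hit=env.movel(tcp(a),v,guard=guard); s=monitor.sense(); F.append(np.linalg.norm(s['contact_force']))
        if hit:
            print('guard hit at',a,s['contact_force']); break
    s=monitor.sense(); v_=Rh.T@(s['position']+Rh[:,2]*env.hold_point_z-HUB)
    print('clock %.2f'%s['clock'],'F',np.round(F,1),'gap %.3f'%s['finger_gap'],'hub xyz',v_,'phi',np.degrees(np.arctan2(v_[1],v_[0]))%360)
    return hit
def take(a):
    hit=env.movel(tcp(a),.12,guard=20)
    if hit: print('insert hit',monitor.sense()['contact_force'],monitor.sense()['position']-tcp(a))
    env.close_gripper(40)
    s=monitor.sense();print('gripped clock %.2f gap %.3f'%(s['clock'],s['finger_gap']),s['contact_force'])
E
python3 - <<'E'
from h import *
take(178)
stroke(178,106)
f=eyes.grab_frame('wrist');cv2.imwrite('pics/w1.png',f['frame'][:,:,::-1])
f=eyes.grab_frame('side');cv2.imwrite('pics/s1.png',cv2.resize(f['frame'][120:290,200:440,::-1],None,fx=3,fy=3))
E
```

```text
gripped clock 3.98 gap 0.263 [-3.6465 -1.2822  6.1341]
clock 5.54 F [ 6.7  8.6 10.5 17.4] gap 0.267 hub xyz [-0.0164  0.0651  0.0045] phi 104.15081802569847
```

View pics/w1.png

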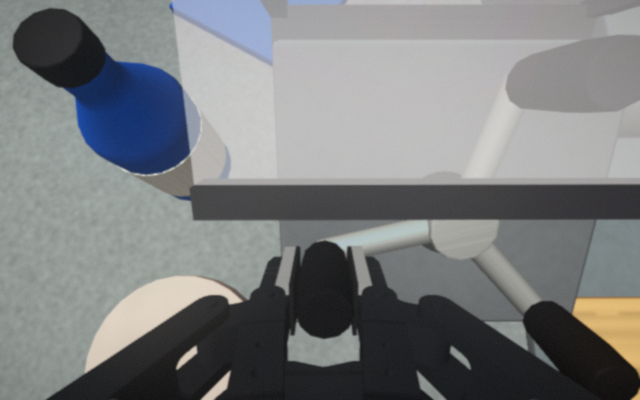

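View pics/s1.png

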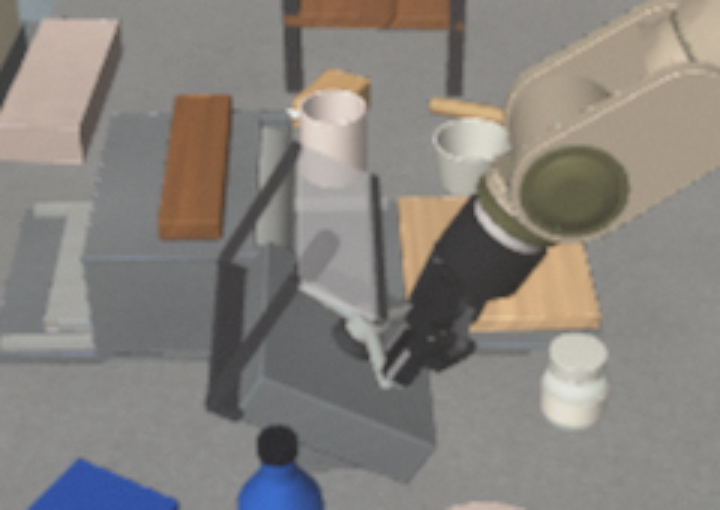

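```bash
sed -i 's/^HUB=.*/HUB=np.array([.5659,.0778,.1504])-.002*Rh[:,1]/' h.py
cat >> h.py <<'E'
def swap(a0,a1):
    env.release(); env.movel(tcp(a0,.055),.2); env.movel(tcp(a1,.055),.25)
E
python3 - <<'E'
from h import *
print(Rh.T@monitor.sense()['contact_force'])
swap(106,225)
f=eyes.grab_frame('wrist');cv2.imwrite('pics/w2.png',f['frame'][:,:,::-1]);print(monitor.sense()['clock'])
E
```

```text
[  8.406  -16.2778   2.8864]
7.3833
```

View pics/w2.png

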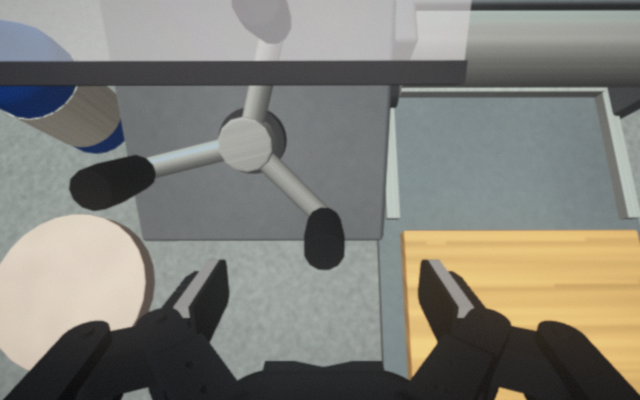

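Next handle centred at (325,240). Second stroke.

Run:
```python
from h import *
take(225); stroke(225,105,v=.1)
print(Rh.T@monitor.sense()['contact_force'])
swap(105,225)
f=eyes.grab_frame('wrist');cv2.imwrite('pics/w3.png',f['frame'][:,:,::-1])
f=eyes.grab_frame('scene');cv2.imwrite('pics/s3.png',cv2.resize(f['frame'][140:400,200:460,::-1],None,fx=2.3,fy=2.3));print(monitor.sense()['clock'])
```

```text
gripped clock 8.58 gap 0.266 [-5.001  -2.7152  5.1944]
clock 11.09 F [ 9.1  8.2  7.4  9.   8.4 10.4 10. ] gap 0.264 hub xyz [-0.0165  0.0665  0.0044] phi 103.94284603742756
[ 3.3691 -5.2643  7.8008]
12.8833
```

View pics/w3.png

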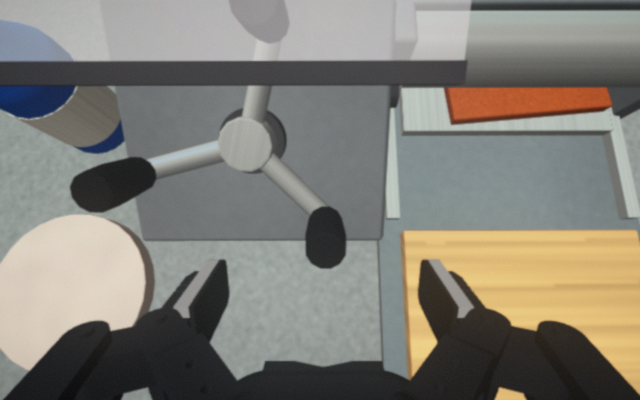

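View pics/s3.png

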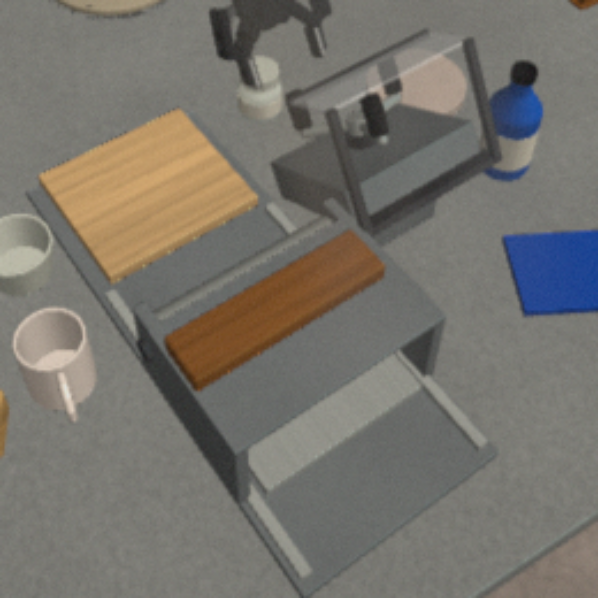

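The bed and the orange tile are now visible under the cover. Third stroke.

Run:
```python
from h import *
take(225); stroke(225,105,v=.1)
swap(105,225)
f=eyes.grab_frame('wrist');cv2.imwrite('pics/w4.png',f['frame'][:,:,::-1]);print(monitor.sense()['clock'])
for p in[(395,200),(635,215),(395,210)]: print(p)
```

```text
gripped clock 14.08 gap 0.261 [-6.8771 -3.9587  5.8867]
clock 16.59 F [11.2  9.7  9.1  8.1  8.8  8.7  9.8] gap 0.265 hub xyz [-0.0163  0.0666  0.0044] phi 103.71114149864421
18.3333
(395, 200)
(635, 215)
(395, 210)
```

View pics/w4.png

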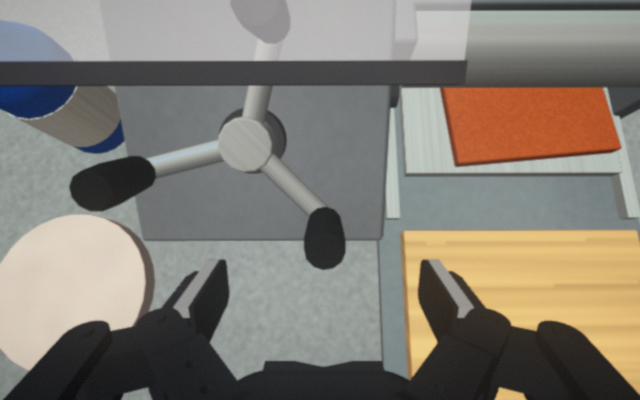

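Run:
```python
from h import *
take(225); h=stroke(225,105,v=.1)
if not h:
    swap(105,225)
    f=eyes.grab_frame('wrist');cv2.imwrite('pics/w5.png',f['frame'][:,:,::-1]);
    take(225); h=stroke(225,150,v=.05,step=6,guard=18); print(Rh.T@monitor.sense()['contact_force'])
    f=eyes.grab_frame('wrist');cv2.imwrite('pics/w6.png',f['frame'][:,:,::-1]);print(monitor.sense()['clock'])
```

```text
gripped clock 19.54 gap 0.262 [-5.5169 -3.0483  5.4246]
clock 22.05 F [ 9.4  9.7  9.   9.   8.8 10.  10.4] gap 0.261 hub xyz [-0.0163  0.0666  0.0044] phi 103.78566582903109
gripped clock 25.00 gap 0.266 [-6.614  -4.7669  5.6024]
guard hit at 196.15384615384616 [ -7.4064 -19.9985   5.8472]
clock 26.38 F [ 9.2  9.1  6.7  9.8 22.1] gap 0.266 hub xyz [-0.0637 -0.0265  0.0046] phi 202.62129204480317
[ -4.7702 -19.3873   9.5059]
26.425
```

```bash
python3 -c "
import cv2,numpy as np
cv2.imwrite('pics/w56.png',np.hstack([cv2.resize(cv2.imread(f'pics/w{i}.png'),(400,250)) for i in (5,6)]))"
```

```text
(no output)
```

View pics/w56.png

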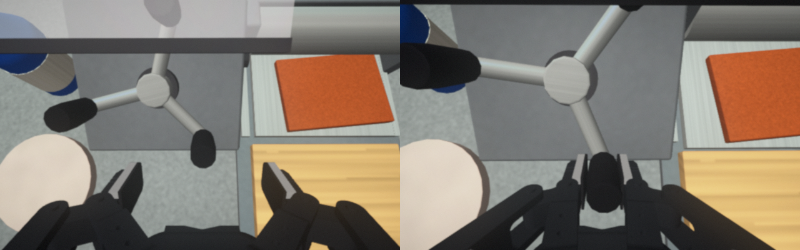

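The stop was reached at 202°: guard hit with 20 N tangential force, about where the image predicted. I'll release, back off and look at the tile.

Run:
```python
from h import *
env.release(); env.movel(tcp(202.6,.09),.2)
dn=lambda: R.from_matrix(np.column_stack([[0,0,-1],np.cross(-Rp[:,1],[0,0,-1]),-Rp[:,1]])).as_quat()
P=PB+Rp@np.array([.03,0,.22])
print(kinematics.ik(P,dn()))
env.reach(P,dn())
import pickle
F={}
for n in["scene","side","wrist"]:
    f=eyes.grab_frame(n);F[n]=f; cv2.imwrite(f"pics/t_{n}.png",f["frame"][:,:,::-1])
pickle.dump(F,open('t.pkl','wb'))
a=cv2.imread('pics/t_scene.png')[150:350,200:460];cv2.imwrite('pics/t_s.png',cv2.resize(a,None,fx=3,fy=3))
print(monitor.sense()['clock'])
```

```text
[-0.5298  0.298   1.548  -0.      1.2956  0.966 ]
28.625
```

View pics/t_wrist.png

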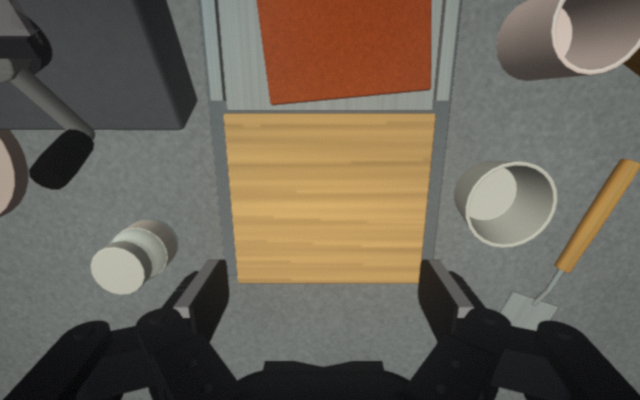

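View pics/t_s.png

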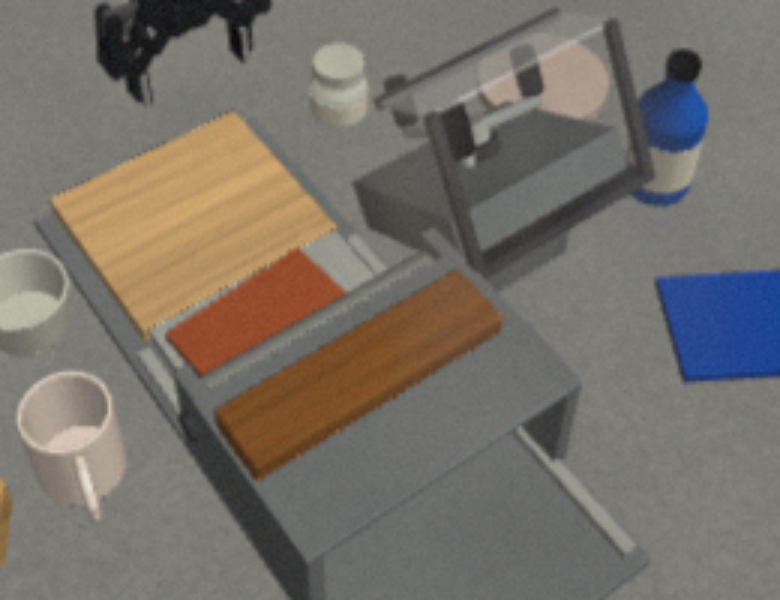

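View pics/t_side.png

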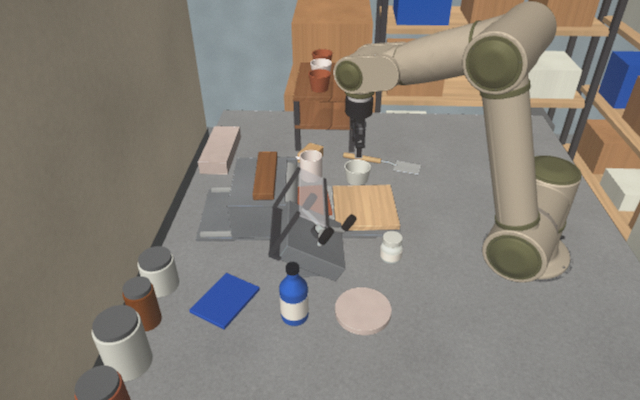

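Candidates for the tile: the terracotta plate on the bed (scene ~(285,253), wrist ~(345,50)) and the blue plate on the table (scene ~(450,258)). The terracotta one is meant, since it lies on the bed and the blue look-alike is excluded; the enlarged crop confirms it. Now its near edge.

Run:
```python
from h import *
import pickle
F=pickle.load(open('t.pkl','rb'));f=F['wrist'];im=f['frame'][:,:,::-1].copy()
cv2.imwrite('pics/t_w2.png',cv2.convertScaleAbs(cv2.resize(im[0:125,200:460],None,fx=3,fy=3,interpolation=cv2.INTER_CUBIC),alpha=1.5))
# board check
for p in[(224,113),(434,113),(421,283),(238,283)]: print('board',Rp.T@(plane(f,p,.03)-PB))
h=cv2.cvtColor(im,cv2.COLOR_BGR2HSV);m=cv2.inRange(h,(0,150,60),(14,255,255));m[130:]=0;m[:,450:]=0
c=max(cv2.findContours(m,0,2)[0],key=cv2.contourArea);q=cv2.approxPolyDP(c,4,True)[:,0];print(q.tolist())
for p in q: print(p,'z.044',Rp.T@(plane(f,p,.044)-PB),'z.032',Rp.T@(plane(f,p,.032)-PB))
```

```text
board [0.0916 0.0994 0.03  ]
board [ 0.0919 -0.1068  0.03  ]
board [-0.0976 -0.1111  0.03  ]
board [-0.098   0.1001  0.03  ]
[[257, 0], [272, 103], [429, 87], [430, 0]]
[257   0] z.044 [0.1856 0.0588 0.044 ] z.032 [0.1887 0.0609 0.032 ]
[272 103] z.044 [0.1012 0.0497 0.044 ] z.032 [0.1011 0.0515 0.032 ]
[429  87] z.044 [ 0.1155 -0.0953  0.044 ] z.032 [ 0.1159 -0.0989  0.032 ]
[430   0] z.044 [ 0.1858 -0.0892  0.044 ] z.032 [ 0.1889 -0.0927  0.032 ]
```

View pics/t_w2.png

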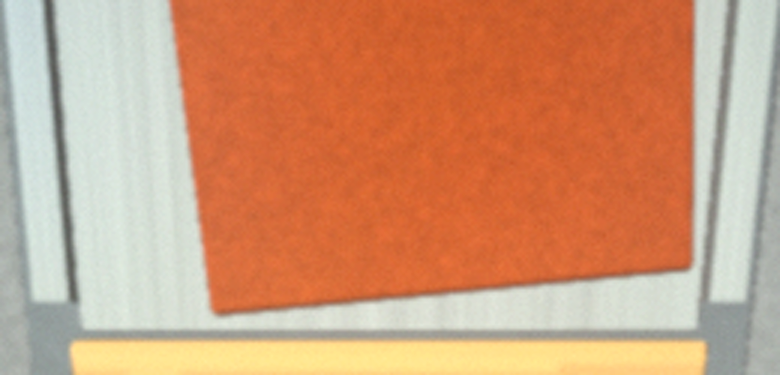

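The bed is at the board. The tile's centre is about (+166, -13) mm from the board's centre in the press frame, yawed +0.1 rad. I'll press with both open fingertips spread along the tile's width, so that its yaw is controlled too.

```bash
cat >> h.py <<'E'
def down(yaw):
    Y=np.array([-np.sin(YAW+yaw),np.cos(YAW+yaw),0]);x=np.array([0,0,-1.]);z=-Y
    return R.from_matrix(np.column_stack([x,np.cross(z,x),z])).as_quat()
def pp(x,y,z): return PB+Rp@np.array([x,y,z])
E
python3 - <<'E'
from h import *
a=.1
env.reach(pp(.137,-.0195,.12),down(a))
env.movel(pp(.137,-.0195,.055),.12,guard=15)
f0=monitor.sense()['contact_force'];print(f0)
hit=env.movel(pp(.137,-.0195,.022),.025,guard=9)
s=monitor.sense();print(hit,s['clock'],s['position'],s['contact_force']-f0,s['ft_torque'])
env.hold(.2);s=monitor.sense();print(s['position'],s['contact_force']-f0)
np.save('f0.npy',f0)
f=eyes.grab_frame('scene');cv2.imwrite('pics/g1.png',cv2.resize(f['frame'][130:300,180:420,::-1],None,fx=3,fy=3))
f=eyes.grab_frame('wrist');cv2.imwrite('pics/g2.png',f['frame'][:,:,::-1])
E
```

```text
[ 0.178  -0.4617 -0.1067]
True 30.8833 [ 0.5991 -0.1642  0.0309] [-2.137   2.1236  6.8092] [0.0682 0.2167 0.0289]
[ 0.5991 -0.1642  0.0309] [-0.2981  1.2475  5.4222]
```

View pics/g1.png

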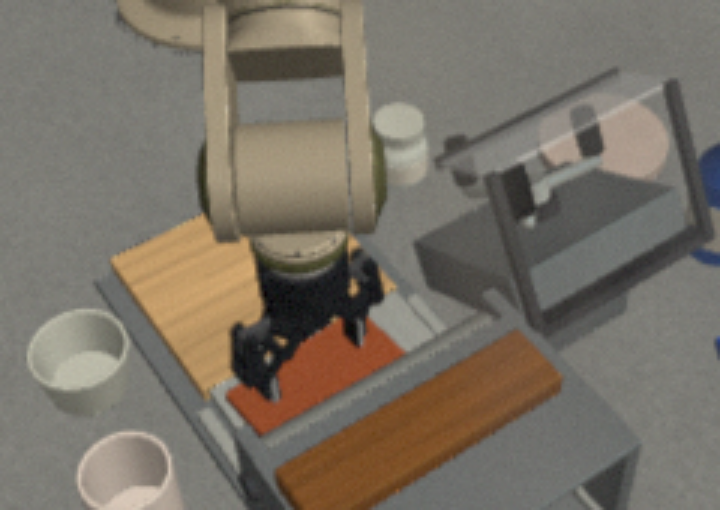

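View pics/g2.png

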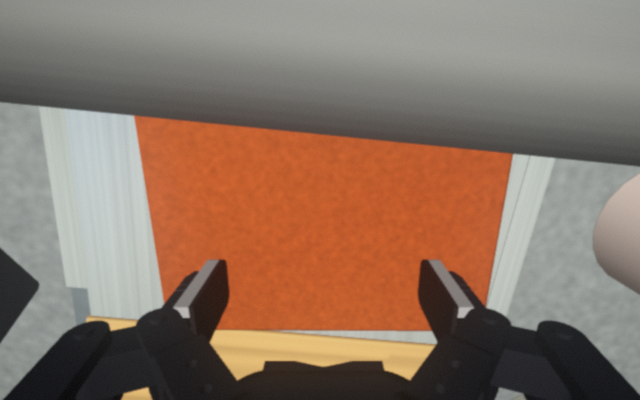

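Run:
```python
from h import *
f0=np.load('f0.npy')
s=monitor.sense(); zc=s['position'][2]
p0=Rp.T@(s['position']-PB)
def step(x,y,a,z,v): 
    env.movel(pp(x,y,z),v,frame=down(a)); s=monitor.sense(); return (s['contact_force']-f0), s
k=None
for i in range(6):
    zc-=.0004; F,s=step(p0[0],p0[1],.1,zc,.02); print('z %.4f'%zc,F)
    if F[2]>11: break
T=np.array([-.028,-.006]); N=10
x=p0[:2].copy()
for i in range(1,N+1):
    t=i/N; x=p0[:2]+(T-p0[:2])*t
    F,s=step(x[0],x[1],.1*(1-t),zc,.05)
    for j in range(3):
        e=12-F[2]
        if abs(e)<3: break
        zc-=np.clip(e*.00008,-.0008,.0008)
        F,s=step(x[0],x[1],.1*(1-t),zc,.02)
    print(i,'z %.4f'%zc,F,'clk %.1f'%s['clock'])
    if i==2:
        f=eyes.grab_frame('wrist');cv2.imwrite('pics/g3.png',f['frame'][:,:,::-1])
        if F[2]<5: print('low force');break
f=eyes.grab_frame('wrist');cv2.imwrite('pics/g4.png',f['frame'][:,:,::-1])
```

```text
z 0.0305 [-0.8463  0.2631  5.5289]
z 0.0301 [-3.2764  0.8937  8.2717]
z 0.0297 [-4.2319  1.2591 12.0968]
1 z 0.0297 [-2.1553  0.2206 10.7508] clk 32.4
2 z 0.0297 [-1.698  -0.543  10.7659] clk 32.9
3 z 0.0297 [-1.036  -0.4276 10.8588] clk 33.4
4 z 0.0293 [-3.9619  0.6346 10.1659] clk 34.2
5 z 0.0290 [-4.4202  1.3673 10.902 ] clk 34.9
6 z 0.0290 [-3.3952  0.3964  9.0212] clk 35.4
7 z 0.0290 [-3.9056 -1.0013  9.1789] clk 35.9
8 z 0.0288 [-3.452   0.6694 11.8693] clk 36.6
9 z 0.0288 [-2.5665  0.0766  9.7763] clk 37.1
10 z 0.0285 [-3.904  -0.5643 13.1931] clk 37.8
```

View pics/g4.png

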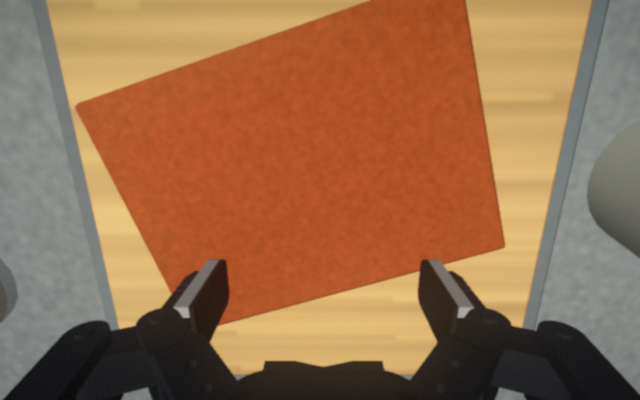

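The tile moved but yawed, because the left finger carried most of the load. I'll lift and measure.

```bash
cat >> h.py <<'E'
def tile(name):
    env.reach(pp(-.07,0,.26),down(0))
    f=eyes.grab_frame('wrist');im=f['frame'][:,:,::-1].copy();cv2.imwrite(f'pics/{name}.png',im)
    h=cv2.cvtColor(im,cv2.COLOR_BGR2HSV);m=cv2.inRange(h,(0,165,50),(12,255,255));m=cv2.morphologyEx(m,cv2.MORPH_OPEN,np.ones((5,5)))
    c=max(cv2.findContours(m,0,2)[0],key=cv2.contourArea);q=cv2.approxPolyDP(cv2.convexHull(c),6,True)[:,0];print(q.tolist())
    W=np.array([(Rp.T@(plane(f,p,.042)-PB))[:2] for p in q]);print(W)
    r=cv2.minAreaRect((W*1000).astype(np.float32));print('rect',r)
    b=cv2.inRange(h,(12,60,100),(25,180,255))|m
    b=cv2.morphologyEx(b,cv2.MORPH_OPEN,np.ones((5,5)));c=max(cv2.findContours(b,0,2)[0],key=cv2.contourArea);q=cv2.approxPolyDP(cv2.convexHull(c),6,True)[:,0]
    W=np.array([(Rp.T@(plane(f,p,.03)-PB))[:2] for p in q]);print('board',q.tolist(),cv2.minAreaRect((W*1000).astype(np.float32)))
    print('clk',monitor.sense()['clock'])
E
python3 - <<'E'
from h import *
p=monitor.sense()['position'];env.movel(p+[0,0,.08],.2)
tile('m1')
E
```

```text
[[377, 12], [401, 119], [272, 158], [238, 59]]
[[ 0.0852 -0.0517]
 [-0.0161 -0.0822]
 [-0.0579  0.0574]
 [ 0.0431  0.0871]]
rect ((13.540136337280273, 2.7947998046875), (105.77164459228516, 145.7494354248047), 16.774179458618164)
board [[431, 9], [415, 190], [239, 189], [225, 9]] ((-3.4857940673828125, -3.8417739868164062), (207.05099487304688, 188.41944885253906), 89.89514923095703)
clk 39.1417
```

View pics/m1.png

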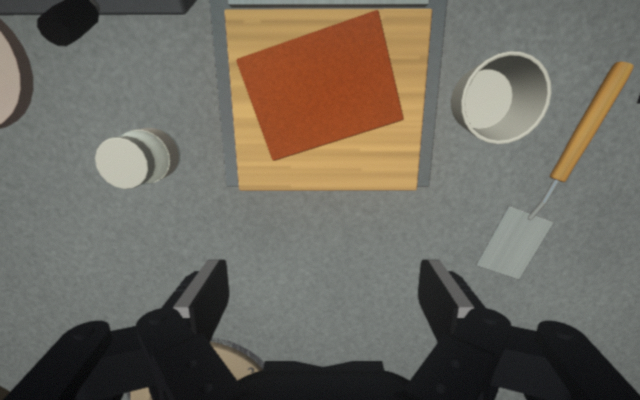

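The tile is wholly on the board, offset (+17, +7) mm and yawed +0.29 rad, which is too near the limit. I'll press again over its centre, harder and with the jaws aligned to it, and turn and shift it back.

Run:
```python
from h import *
c=np.array([.0135,.0028]); a=.293; T=np.array([-.003,-.0038])
env.reach(pp(c[0],c[1],.10),down(a)); env.movel(pp(c[0],c[1],.045),.15,guard=15)
s=monitor.sense();f0=s['contact_force'];t0=s['ft_torque']
hit=env.movel(pp(c[0],c[1],.020),.03,guard=9)
s=monitor.sense();zc=s['position'][2];print(hit,s['position'],s['contact_force']-f0)
def step(x,a,z,v): 
    env.movel(pp(x[0],x[1],z),v,frame=down(a)); s=monitor.sense(); return s['contact_force']-f0,s
for i in range(8):
    zc-=.0005; F,s=step(c,a,zc,.02); print('z %.4f'%zc,F,Rp.T@(s['ft_torque']-t0))
    if F[2]>22: break
N=6
for i in range(1,N+1):
    t=i/N; x=c+(T-c)*t; F,s=step(x,a*(1-t),zc,.02)
    e=24-F[2]
    if abs(e)>4: zc-=np.clip(e*.00008,-.0006,.0006)
    print(i,'z %.4f'%zc,F,Rp.T@(s['ft_torque']-t0),'clk %.1f'%s['clock'])
f=eyes.grab_frame('wrist');cv2.imwrite('pics/g5.png',f['frame'][:,:,::-1])
env.movel(pp(T[0],T[1],.09),.15)
tile('m2')
```

```text
True [ 0.4744 -0.1513  0.0288] [-1.8224  1.7105  8.2981]
z 0.0283 [-3.3148  2.6883 11.5268] [ 0.3221  0.4742 -0.0056]
z 0.0278 [-5.5152  3.2933 16.8738] [ 0.5423  0.7867 -0.0657]
z 0.0273 [-6.7542  3.8612 23.1631] [ 0.7283  1.1822 -0.1035]
1 z 0.0269 [-0.9798  4.9154 18.8699] [ 1.1234  0.1581 -0.2288] clk 42.0
2 z 0.0269 [ 0.624   4.4509 21.0226] [ 1.4787 -0.0948 -0.1547] clk 42.3
3 z 0.0269 [ 3.6833  5.2562 20.3738] [ 1.4881 -0.3294 -0.2345] clk 42.6
4 z 0.0269 [ 2.3383  5.0105 20.497 ] [ 1.4666 -0.4339 -0.2065] clk 42.9
5 z 0.0269 [ 2.3422  5.2427 21.1333] [ 1.4203 -0.4191 -0.2683] clk 43.2
6 z 0.0266 [ 1.7447  3.3667 19.7161] [ 1.26   -0.3571 -0.2494] clk 43.5
[[384, 18], [404, 124], [274, 159], [243, 59]]
[[ 0.0803 -0.0589]
 [-0.021  -0.0859]
 [-0.0587  0.0552]
 [ 0.0433  0.082 ]]
rect ((10.825979232788086, -2.04248046875), (105.53067779541016, 146.00167846679688), 14.708495140075684)
board [[431, 9], [415, 190], [239, 189], [225, 10]] ((-3.2245635986328125, -3.8949432373046875), (207.05072021484375, 188.42733764648438), 89.89579772949219)
clk 44.9667
```

View pics/m2.png

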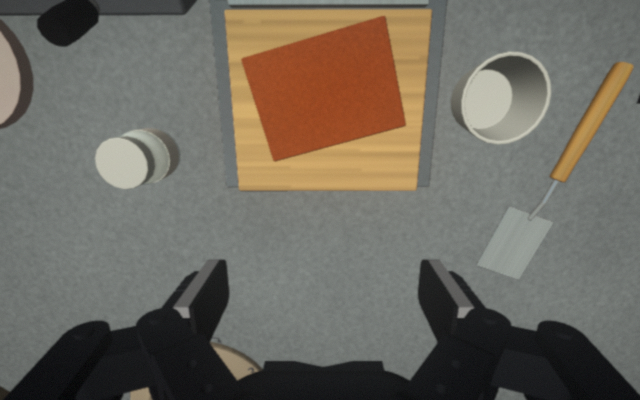

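Both pressings show a moment towards the left finger, so only that one was loaded and the yaw barely changed (now 0.257). Instead I'll use one shut fingertip on the right (-y) end of the tile and pull that end towards the robot, turning with it.

Run:
```python
from h import *
c=np.array([.0108,-.0020]); a=.257; T=np.array([-.0035,-.0039])
off=.05
env.close_gripper(30)
def P(t):
    aa=a*(1-t); return c+(T-c)*t+off*np.array([np.sin(aa),-np.cos(aa)])
p=P(0)
env.reach(pp(*p,.09),down(a)); env.movel(pp(*p,.056),.12,guard=15)
s=monitor.sense();f0=s['contact_force']
hit=env.movel(pp(*p,.034),.025,guard=8)
s=monitor.sense();zc=s['position'][2];print(hit,s['position'],s['contact_force']-f0)
def step(x,a,z,v): 
    env.movel(pp(x[0],x[1],z),v,frame=down(a)); s=monitor.sense(); return s['contact_force']-f0,s
for i in range(6):
    zc-=.0005; F,s=step(p,a,zc,.02); print('z %.4f'%zc,F)
    if F[2]>11: break
N=6
for i in range(1,N+1):
    t=i/N; F,s=step(P(t),a*(1-t),zc,.03)
    e=12-F[2]
    if abs(e)>3: zc-=np.clip(e*.00008,-.0005,.0005)
    print(i,'z %.4f'%zc,F,'clk %.1f'%s['clock'])
env.movel(pp(*P(1),.09),.15)
tile('m3')
```

```text
True [ 0.4883 -0.2035  0.0421] [-2.308   0.5434  6.0035]
z 0.0416 [-3.6968  0.8285  8.4031]
z 0.0411 [-4.3914  1.2086 13.4628]
1 z 0.0411 [-1.266  -0.1886  9.2517] clk 48.4
2 z 0.0408 [-0.4062 -1.5022  8.6703] clk 48.7
3 z 0.0408 [ 0.2931 -0.3164  9.7761] clk 49.0
4 z 0.0408 [-0.1808 -1.5535 10.4775] clk 49.3
5 z 0.0408 [ 0.6487 -0.5609 10.2866] clk 49.6
6 z 0.0408 [ 1.1377 -0.7489 10.49  ] clk 49.9
[[401, 50], [394, 156], [262, 156], [257, 50]]
[[ 0.0516 -0.0778]
 [-0.0554 -0.0777]
 [-0.0554  0.068 ]
 [ 0.0517  0.067 ]]
rect ((-1.8704757690429688, -4.912818908691406), (145.7732696533203, 107.10335540771484), 89.95870971679688)
board [[431, 10], [415, 190], [239, 190], [225, 10]] ((-3.7904052734375, -4.1765289306640625), (207.4841766357422, 187.7441864013672), 89.95118713378906)
clk 51.2
```

View pics/m3.png

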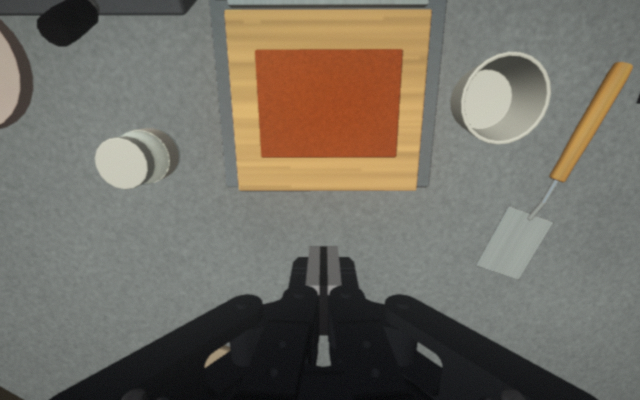

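Run:
```python
from h import *
env.release()
f=eyes.grab_frame('scene');cv2.imwrite('pics/z.png',cv2.resize(f['frame'][130:330,150:450,::-1],None,fx=2.6,fy=2.6));print(monitor.sense()['contact_force'])
```

```text
[0.436  0.327  0.2962]
```

View pics/z.png

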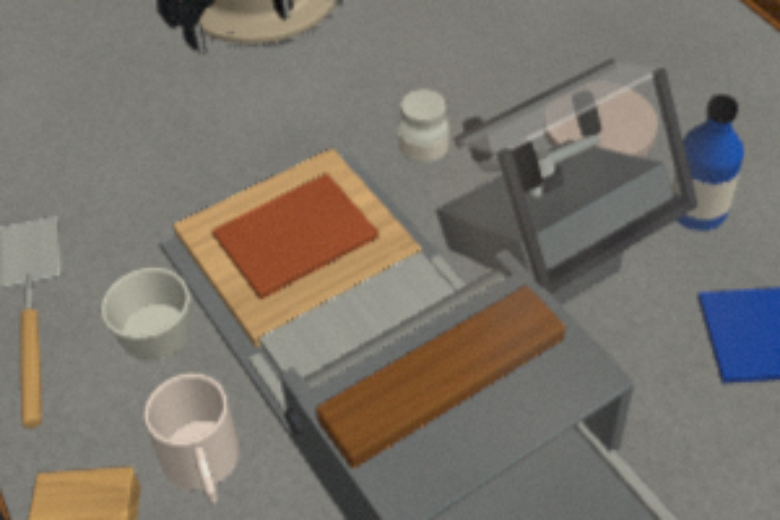

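The tile lies square in the middle of the board, the bed is out against the board, the bystanders look unmoved and the gripper is clear.

```bash
python3 -c "
from bench import job,monitor
print(monitor.sense()['clock']); job.hand_in()"
```

```text
52.0333
the job is handed in; nothing more can be done
```

I wound the bed out to its stop with the wheel, drew the tile onto the ware board, and handed the job in at 52.0 s of the 72 s allowed. No verdict was reported.

- **Wheel:** it took five hand-over-hand strokes. On the last one the force rose to about 20 N at 202°, about where the pictures had put the stop.
- **Tile:** the first pull left it turned 0.29 rad, because only the left of the two open fingertips was loaded. A second press with both fingertips barely helped, leaving it at 0.26 rad. Pulling its right end with a single shut fingertip then squared it.
- **Last checks:**
  - The tile's centre is about 2 mm from the board's centre, and its turn is about 0 rad by the wrist camera.
  - It lies wholly off the bed, and the bed is still out against the board.
  - The bystanders in the last picture look unmoved, but I judged that by eye and did not measure it; the plaster disc shows only through the guard.
  - The gripper is open and clear, with a residual force reading under 1 N.

The wrist camera put the board's centre about 4 mm off in x and in y from my first estimate, so I placed the tile by its position relative to the board.

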